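Load a thin-glass vial into the analyser and shut its tray

ROBOT

A 6-joint arm with a two-finger parallel gripper is mounted at the origin on the work surface. World frame = base frame: x ahead of the robot, y to its left, z up, the work surface at z = 0. Lengths are in mm, angles in rad, forces in N, time in s.
With the tool pointing down it reaches from about 275 to 1000 mm from the base axis. Payload 8.4 kg.
Tool frame: the origin (TCP) lies between the finger pads; the fingertips stand 17 mm ahead of it and the grasp point (between the pads) lies 2 mm behind it; z points along the fingers, y is the line along which they close (so a half turn about z gives the same grasp; the last joint's range is limited). The gripper opens to 85 mm and grips with 20 to 120 N. Pads are 22 mm wide; open, the fingers measure 114 mm over their backs; the gripper's body (76 mm by 85 mm) begins 54 mm behind the grasp point. The pads swing forward as they close: fully open they stand 13 mm farther back than shut.
Start: joints at [1.317, 0.353, 1.633, -0, 1.155, -0.002], TCP at [155.716, 605.294, 248.281] pointing down, gripper open.
Joint ranges: [-2.63, 2.63], [-0.92, 2.1], [0.06, 2.66], [-1.3, 4.44], [0, 2.69], [-3.02, 3.02]. Speed limits (rad/s): [2.22, 2.22, 2.79, 3.14, 3.14, 3.14].

INTERFACE

Orientations are given as [roll, pitch, yaw] about the fixed x, y, z axes, in that order (R = Rz(yaw) Ry(pitch) Rx(roll)).
In Python, from rig import sense, grab_frame, sign_off gives the robot as it stands. The module is installed in compiled form; this text tells all that it offers.
- The arm moves only by the tool send_rows, never from a script. Its argument "moves" is a list that holds one entry, the list of rows, each a list of 7 numbers: the shift along the world's x, y, z in m, then the turn, a rotation vector about the world's x, y, z in rad, then the opening, from -1 (shut) to 1 (fully open). In form: [[[dx, dy, dz, rx, ry, rz, jaw], ...]]. A call has 1 to 10 rows; each row shifts and turns the commanded pose from where the row before left it; what a row does not reach is not made up. A row lasts 1/10 s, in which the tool goes at most 50 mm and 8.59 degrees, less where a joint would pass 70% of its speed; a pose out of reach is approached as far as the arm can. A call with a gripper value outside its range is refused whole. The fingers move at their own pace and stop on an object; "grip_force" is the grip in N (left out, the last holds). Time passes only in rows, so rows that do not move let the fingers close. It gives the time, the measured TCP pose, the force, the opening and the grip force at its end, in the units of the state.
- sense(): the state, without advancing time (a new reading comes with each control period).
- grab_frame(name): name is "scene" or "side" or "wrist"; returns a dict with "img" (480x640x3 uint8, red, green, blue), "mtx" (3x3 intrinsics, pixels), "dist" ([k1, k2, p1, p2, k3] as OpenCV has them; the pictures are not rectified), "rvec" (rotation vector, rad) and "tvec" (3), from world to camera coordinates, as OpenCV has them; the wrist camera has in their place "T_tool_cam" (4x4, takes a point from camera to tool coordinates, whose origin is the TCP and whose axes are the flange's). Camera axes: x right, y down, z forward; pixel columns grow to the right and rows downward; lengths in mm; the calibration is good to about 2 mm. A picture is of the moment at which its call begins: read the wrist's pose just before it. There is no depth.
- sign_off(): hands the job in; it is judged then, once.
The state is a dict: "clock": time; "qpos": joint angles; "qvel": joint speeds; "joint_efforts": joint torques, N m; "eef_pos": TCP position; "tcp_rot": TCP orientation; "contact_force": force on the tool from outside, world axes, zero at the start; "wrist_torque": the same for the moment, N m; "opening": opening from 0.0 (shut) to 1.0 (fully open); "grasp_force": force on a finger pad.
Only numpy, scipy, OpenCV 4.12 (cv2) and the standard library are available. Lean on these libraries where they do the work, as an engineer would, in place of code of your own. Each camera call takes 0.05 s, during which the arm holds its last target. There are 200 camera calls.

TASK

The amber vial with the white cap, leaning in the white rack, is thin glass: hold it only lightly, take it out without disturbing its neighbours or the other things on the bench, and set it down gently, upright, in the blue bay of the analyser's open tray. Let it go, then push the tray fully shut without slamming it, with the vial still standing in the bay.

Things in the scene. Friction and masses are not known exactly. Their poses are not given: they have to be found in the camera images.
- amber_vial: The vial to load: brown thin glass, diameter 36 mm up to 72 mm, white cap (dia 29) from 78 to its top at 94 mm; 75 to 150 g. Origin: centre of underside, z along its axis to the cap. Starts leaning 0.45 rad from vertical, to the rack's -x. Breaks if squeezed over 35 N per finger (grip with 20 to 28) or if it meets tray or analyser with over 20 N; let go with its foot within 5 mm of the floor.
- white_bottle: A neighbour in the rack, leave alone: same shape and size as the amber vial, white with a red cap. Origin: centre of its underside, z along its axis.
- green_bottle: A neighbour in the rack, leave alone: same shape and size as the amber vial, green with a black cap. Origin: centre of its underside, z along its axis.
- rack: Fixed white rack, 110 x 270 mm, for three leaning bottles 90 mm apart along its y (y -90, 0, 90 mm; any bottle in any place). Origin: centre of underside; -x points roughly to the robot. Each bottle leans on a wall on the -x side reaching 50 mm up it, between cheeks reaching 22 mm up it; above that its sides are free (54 mm to the next bottle). Draw a bottle out along its own axis.
- analyser: Fixed blue and white analyser, 260 deep (x) x 280 wide (y) x 150 mm high, screen on top to 205 mm. Origin: middle of the foot of its face, which looks along -x to the robot; the case runs to x = 260 mm. The tray slides through an opening in it, 160 mm wide, 20 to 132 mm above the bench. The face rises over the tray, so the tool that pushes the tray home must lean back to the robot.
- bay (a point): Centre of the floor of the tray's blue square bay: 70 x 70 mm inside, walls 16 mm high, floor 30 mm above the bench. Axes as the analyser's (x into it, z up); moves with the tray. On the -x side, 60 mm from here, is the outer face of the tray's white front panel: flat, no handle, 156 mm wide, 12 to 74 mm above the bench. On the +x side, 45 mm from here, a reagent pack 34 mm tall begins.
- tray (a joint): How far the tray is out, in m: 0 is shut (the panel's outer face then stands 20 mm proud of the analyser's face), 0.115 to 0.14 at the start. It slides along the analyser's x with about 2 N of friction plus drag and stays where it is left; over 0.35 m/s counts as slammed.
- blue_cap_tube: Bystander: upright translucent tube with blue cap, 34 mm diameter, 113 mm high, near the rack. Origin: centre of its underside.
- tube: Bystander: upright pale tube with a white label, 30 mm diameter, 115 mm high, near the rack. Origin: centre of its underside.
- carton: Bystander: white and blue carton 70 x 110 x 80 mm. Origin: centre of its underside.
- beaker: Bystander: glass beaker, 70 mm diameter, 80 mm high. Origin: centre of its underside.
- mouse: Bystander: white computer mouse, 100 x 60 mm, 32 mm high. Origin: centre of its underside.

How it is judged:
By the outcome, as a careful person would: the job done as asked, in the order asked, and still so for the second after the job is handed in, with the robot touching nothing.
It also fails if it takes over 66 s, if anything falls off the work surface, if the arm or the gripper's body presses on something with over 40 N, if the wrist force passes 120 N, or if a joint passes its speed limit or range.

## Working session

There is one attempt and no reset: what is moved stays moved. The work goes in short steps, Python scripts to look and compute and a tool call to move; the robot and the scene stay as the last step left them, time stands still between calls to the robot, and variables do not carry over. Pictures are saved under pics/ and viewed, at most 10 in all, crops included, and the job is handed in when it is done.

Besides the shell and the picture viewer there is one more tool, called after "Emit:" as name([rows], argument=value, ...), one row to a line, values as JSON. send_rows: Moves the arm, as the interface text tells. Its arguments: {"type":"object","properties":{"moves":{"type":"array"},"grip_force":{"type":"number"}},"required":["moves"]}

```bash
mkdir -p pics; cat > h.py <<'E'
import numpy as np, cv2, json, pickle
from rig import sense, grab_frame, sign_off
from scipy.spatial.transform import Rotation as Ro
def snap(name,fn):
    s=sense(); f=grab_frame(name); cv2.imwrite('pics/'+fn+'.png',f['img'][:,:,::-1])
    f['s']=s; pickle.dump(f,open(fn+'.pkl','wb')); return f
def load(fn): return pickle.load(open(fn+'.pkl','rb'))
def ext(f):
    if 'rvec' in f: 
        return cv2.Rodrigues(np.array(f['rvec'],float))[0], np.array(f['tvec'],float).ravel()
    T=np.eye(4); T[:3,:3]=Ro.from_euler('xyz',f['s']['tcp_rot']).as_matrix(); T[:3,3]=f['s']['eef_pos']
    M=np.linalg.inv(T@np.array(f['T_tool_cam'])); return M[:3,:3],M[:3,3]
def proj(f,P):
    R,t=ext(f); return cv2.projectPoints(np.array(P,float).reshape(-1,1,3),cv2.Rodrigues(R)[0],t,np.array(f['mtx']),np.array(f['dist']))[0].reshape(-1,2)
def ray(f,uv):
    R,t=ext(f); n=cv2.undistortPoints(np.array(uv,float).reshape(-1,1,2),np.array(f['mtx']),np.array(f['dist'])).reshape(-1,2)
    d=np.c_[n,np.ones(len(n))]@R; return -R.T@t,d/np.linalg.norm(d,axis=1)[:,None]
def atz(f,uv,z):
    o,d=ray(f,uv); z=np.broadcast_to(z,len(d)); return o+d*((z-o[2])/d[:,2])[:,None]
E
python3 - <<'E'
from h import *
a=snap('scene','scene0'); b=snap('side','side0'); c=snap('wrist','wrist0')
print(sense())
for f in(a,b,c):
    R,t=ext(f); print(-R.T@t, R[2])
E
```

```text
{'clock': 0.15, 'qpos': array([ 1.31657609e+00,  3.53492940e-01,  1.63393452e+00,  2.05576798e-05,
        1.15518982e+00, -2.44547849e-03]), 'qvel': array([-0.00078873, -0.00294761, -0.00213943,  0.00075741, -0.00035554,
        0.00162506]), 'joint_efforts': array([-3.18110824e-04, -6.05634999e+01, -3.42338204e+01, -1.05454130e-04,
        6.23113738e-03, -5.99982604e-05]), 'eef_pos': array([155.641478  , 604.97341312, 247.74401985]), 'tcp_rot': array([-3.14056808e+00, -2.13047672e-05,  2.88980957e+00]), 'contact_force': array([ 0.16932812,  0.20700568, -0.67519483]), 'wrist_torque': array([ 0.01626272, -0.04446693, -0.06126104]), 'grasp_force': 0.0, 'opening': 1.0030302269808369}
[ 906.92352443  729.46229119 1068.24228817] [-0.30413972 -0.55868671 -0.77160105]
[  58.29771295 -933.69857575  831.33626191] [ 0.34582003  0.72767718 -0.59236342]
[ 73.59830177 626.38258551 373.40186687] [ 0.31356302 -0.08282212 -0.94594859]
```

View pics/scene0.png

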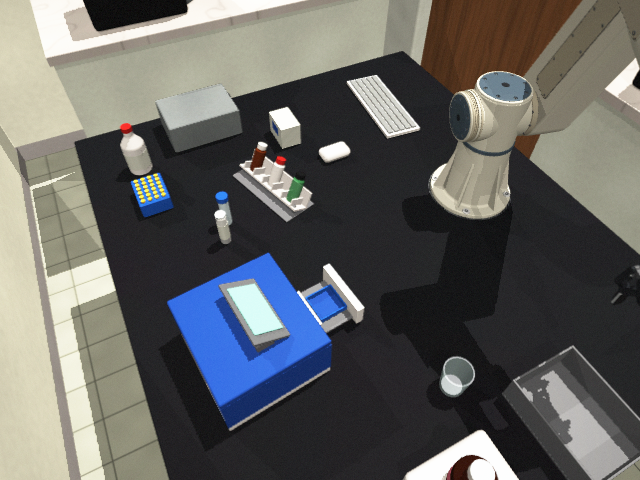

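View pics/side0.png

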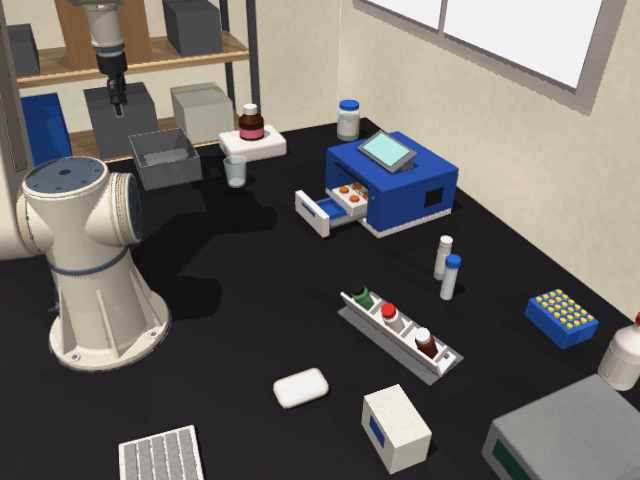

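```bash
python3 - <<'E'
from h import *
def c(fn,x,y,s):
    i=cv2.imread('pics/%s.png'%fn); M=np.float64([[s,0,-s*x],[0,s,-s*y]])
    return cv2.warpAffine(i,M,(400,300),flags=cv2.INTER_CUBIC)
cv2.imwrite('pics/m0.png',np.vstack([np.hstack([c('scene0',225,137,4),c('scene0',275,255,4)]),np.hstack([c('side0',335,280,3),c('side0',290,160,3.5)])]))
E
```

```text
(no output)
```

View pics/m0.png

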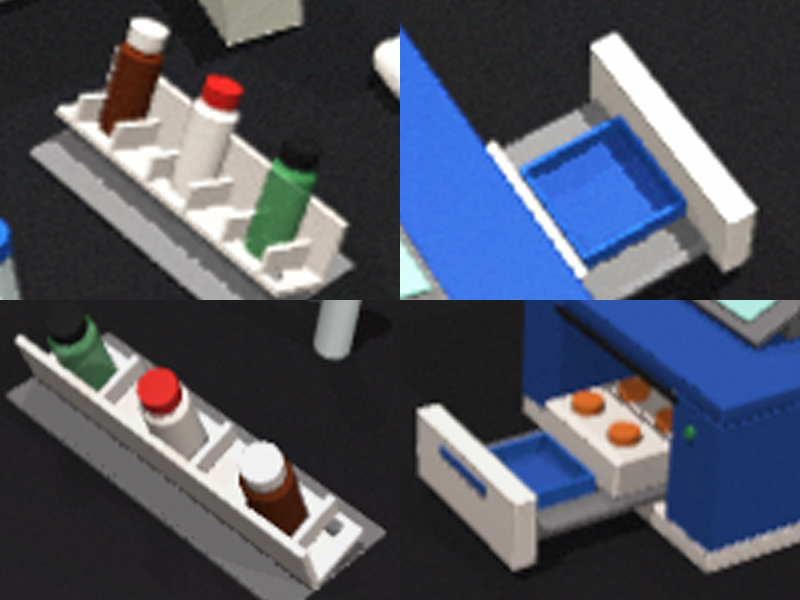

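```bash
python3 - <<'E'
from h import *
np.set_printoptions(precision=1,suppress=True)
a=load('scene0'); b=load('side0')
S=lambda p:[225+p[0]/4,137+p[1]/4]; T=lambda p:[275+(p[0]-400)/4,255+p[1]/4]
U=lambda p:[335+p[0]/3,280+(p[1]-300)/3]; V=lambda p:[290+(p[0]-400)/3.5,160+(p[1]-300)/3.5]
def tri(p,q):
    o1,d1=ray(a,[p]);o2,d2=ray(b,[q]);d1,d2=d1[0],d2[0]
    A=np.c_[d1,-d2]; s=np.linalg.lstsq(A,o2-o1,rcond=None)[0]
    x,y=o1+d1*s[0],o2+d2*s[1]; return (x+y)/2,np.linalg.norm(x-y)
print('amber top',tri(S((150,28)),U((264,458))))
print('white top',tri(S((223,86)),U((159,384))))
print('rack z0 scene',atz(a,[S((32,152)),[290,218],[312,208]],0))
print('rack z0 side',atz(b,[U((8,395)),U((385,530)),U((310,600))],0))
print('wall ends',tri(S((347,222)),U((17,338))),tri(S((150,70)),U((310,585))))
print('panel z74 scene',atz(a,[T((613,33)),T((755,208)),T((592,45)),T((733,222))],74))
print('panel z74 side',atz(b,[V((417,408)),V((515,494)),V((436,403)),V((536,498))],74))
print('panel z12 side',atz(b,[V((418,472)),V((514,569))],12))
print('bay top z46 scene',atz(a,[T((523,168)),T((622,118)),T((686,210)),T((585,264))],46))
E
```

```text
amber top (array([ 542.3, -374.6,  104.5]), np.float64(5.108733281470561))
white top (array([ 517.9, -288. ,  103.9]), np.float64(2.7258943441576706))
rack z0 scene [[ 644.4 -393.3    0. ]
 [ 557.8 -142.9    0. ]
 [ 481.2 -149.4    0. ]]
rack z0 side [[ 474.1 -160.3    0. ]
 [ 653.1 -387.7   -0. ]
 [ 569.9 -417.     0. ]]
wall ends (array([ 477.8, -160.1,   55.9]), np.float64(2.8734805317659817)) (array([ 543.7, -420.4,   30. ]), np.float64(30.029208032675434))
panel z74 scene [[559.1 102.7  74. ]
 [543.1 256.1  74. ]
 [575.5 105.   74. ]
 [559.7 258.4  74. ]]
panel z74 side [[544.2 257.5  74. ]
 [562.9 112.1  74. ]
 [561.3 258.8  74. ]
 [575.  100.9  74. ]]
panel z12 side [[545.  259.4  12. ]
 [559.2 103.2  12. ]]
bay top z46 scene [[647.9 151.6  46. ]
 [575.3 146.9  46. ]
 [571.6 224.6  46. ]
 [644.2 229.5  46. ]]
```

Emit:
send_rows([
  [[0.012,-0.04,0.005,0,0,-0.11,1],[0.012,-0.04,0.005,0,0,-0.11,1],[0.012,-0.04,0.005,0,0,-0.11,1],[0.012,-0.04,0.005,0,0,-0.11,1],[0.012,-0.04,0.005,0,0,-0.11,1],[0.012,-0.04,0.005,0,0,-0.11,1],[0.012,-0.04,0.005,0,0,-0.11,1],[0.012,-0.04,0.005,0,0,-0.11,1],[0.012,-0.04,0.005,0,0,-0.11,1],[0.012,-0.04,0.005,0,0,-0.11,1]],
])

```text
clock: 1.15
eef_pos: [275.6, 203.7, 298.5]
tcp_rot: [3.141, -0.0, 1.786]
contact_force: [0.6, -0.3, -0.2]
opening: 1.002
grasp_force: 0.0
```

Emit:
send_rows([
  [[0.014,-0.04,0,0,0,-0.11,1],[0.014,-0.04,0,0,0,-0.11,1],[0.014,-0.04,0,0,0,-0.11,1],[0.014,-0.04,0,0,0,-0.11,1],[0.014,-0.04,0,0,0,-0.11,1],[0.014,-0.04,0,0,0,-0.11,1],[0.014,-0.04,0,0,0,-0.11,1],[0.014,-0.04,0,0,0,-0.11,1],[0.014,-0.04,0,0,0,-0.11,1],[0.014,-0.04,0,0,0,-0.11,1]],
])

```text
clock: 2.15
eef_pos: [415.8, -196.6, 298.1]
tcp_rot: [-3.141, -0.0, 0.685]
contact_force: [0.9, -0.2, -0.6]
opening: 1.0
grasp_force: 0.0
```

```bash
python3 -c "
from h import *
s=sense();print(s['clock'],s['qpos'],s['eef_pos'],s['tcp_rot'])"
```

```text
2.15 [-4.45070182e-01  3.99182918e-02  1.91117094e+00  1.59629906e-04
  1.19060481e+00  4.40971480e-01] [ 415.77143088 -196.60313592  298.14648358] [-3.14143770e+00 -9.07727136e-05  6.84695411e-01]
```

Emit:
send_rows([
  [[0.014,-0.032,-0.013,0,0,-0.066,1],[0.014,-0.032,-0.013,0,0,-0.066,1],[0.014,-0.032,-0.013,0,0,-0.066,1],[0.014,-0.032,-0.013,0,0,-0.066,1],[0.014,-0.032,-0.013,0,0,-0.066,1],[0.012,-0.03,-0.013,0,0,-0.066,1],[0,0,0,0.032,-0.108,0,1],[0,0,0,0.032,-0.108,0,1],[0,0,0,0.032,-0.108,0,1],[0,0,0,0.032,-0.108,0,1]],
])

```text
clock: 3.15
eef_pos: [497.7, -385.1, 220.5]
tcp_rot: [3.137, -0.455, 0.294]
contact_force: [-0.1, 0.5, -1.0]
opening: 0.999
grasp_force: 0.0
```

```bash
python3 -c "
from h import *
f=snap('wrist','w1');s=f['s'];print(s['clock'],s['qpos'],s['eef_pos'],s['tcp_rot'])
a=np.array([-.419,-.118,.9]);foot=np.array([581.7,-363.5,20]);print(proj(f,[foot,foot+72*a,foot+94*a]))"
```

```text
3.15 [-0.87040478  0.31644305  1.83679219  0.5518699   0.87320221  0.07138365] [ 497.72353569 -385.07444699  220.54591241] [ 3.13720383 -0.45475119  0.29443811]
[[326.45016354 211.28973079]
 [327.01226539 237.28576313]
 [327.2413469  247.8775171 ]]
```

View pics/w1.png

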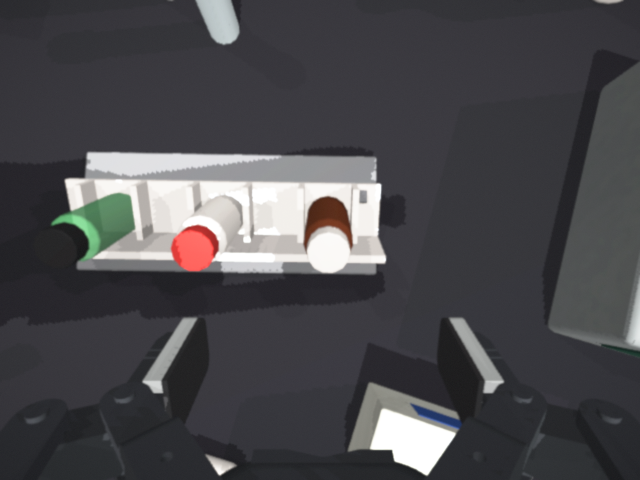

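```bash
python3 - <<'E'
from h import *
from scipy.optimize import least_squares
np.set_printoptions(precision=2,suppress=True)
a,b,w=load('scene0'),load('side0'),load('w1')
P=atz(w,[(88,152),(376,157),(78,265),(376,272)],0); print(P, [np.arctan2(-(P[i]-P[j])[0],(P[i]-P[j])[1]) for i,j in((0,1),(2,3))], np.linalg.norm(P[0]-P[1]))
S=lambda p:[225+p[0]/4,137+p[1]/4];U=lambda p:[335+p[0]/3,280+(p[1]-300)/3]
def fit(s,u,v):
    f=lambda X:np.r_[(proj(a,X)[0]-s),(proj(b,X)[0]-u),(proj(w,X)[0]-v)]
    r=least_squares(f,[540,-370,100]); return r.x,r.fun
A,ra=fit(S((150,28)),U((264,458)),(329,251));W,rw=fit(S((223,86)),U((159,384)),(195,248))
G,rg=fit(S((300,152)),U((70,330)),(62,245))
print(A,ra,W,rw,G,rg);print('yaw',np.arctan2(-(W-A)[0],(W-A)[1]),np.arctan2(-(G-A)[0],(G-A)[1]),np.linalg.norm(W-A))
print('carton z80',atz(w,[(370,385),(460,420)],80)); print('carton scene',atz(a,[(270,113),(292,108),(300,124),(277,129)],80)); print('side',atz(b,[(363,398),(397,387),(430,432),(391,447)],80))
E
```

```text
[[ 575.13 -130.63    0.  ]
 [ 649.12 -392.7     0.  ]
 [ 472.49 -159.86    0.  ]
 [ 544.43 -422.21    0.  ]] [np.float64(0.27518074820483085), np.float64(0.26765020179133486)] 272.31744153036794
[ 540.83 -376.3   105.62] [-0.64 -0.88 -1.41  0.54  0.1  -0.39] [ 517.22 -290.68  104.1 ] [-0.62 -0.73 -0.27  0.89 -0.25 -0.17] [ 493.58 -202.71   97.59] [-0.15  0.   -1.86 -1.94  0.7  -0.08]
yaw 0.2690178293224626 0.26576049064005297 88.8217308222549
carton z80 [[ 461.85 -429.89   80.  ]
 [ 457.34 -495.3    80.  ]]
carton scene [[ 446.08 -538.5    80.  ]
 [ 367.51 -530.75   80.  ]
 [ 380.74 -439.28   80.  ]
 [ 459.46 -449.29   80.  ]]
side [[ 378.53 -445.56   80.  ]
 [ 444.67 -449.46   80.  ]
 [ 446.02 -550.21   80.  ]
 [ 373.8  -547.39   80.  ]]
```

Emit:
send_rows([
  [[-0.005,-0.003,0,0,0,-0.012,1],[-0.005,-0.002,0,0,0,-0.012,1],[0.0084,0.0023,-0.018,0,0,0,1],[0.0084,0.0023,-0.018,0,0,0,1],[0.0084,0.0023,-0.018,0,0,0,1],[0.0084,0.0023,-0.018,0,0,0,1],[0.0084,0.0023,-0.018,0,0,0,1],[0.0042,0.0012,-0.009,0,0,0,1],[0,0,0,0,0,0,1]],
])

```text
clock: 4.1
eef_pos: [534.3, -376.0, 120.2]
tcp_rot: [3.14, -0.449, 0.271]
contact_force: [-0.3, -0.2, -0.5]
opening: 1.001
grasp_force: 0.0
```

```bash
python3 -c "
from h import *
f=snap('wrist','w2');s=f['s'];print(s['clock'],s['qpos'],s['eef_pos'],s['tcp_rot'],s['contact_force'])
a=np.array([-.419,-.116,.9]);C=np.array([541,-375.5,105.5]);print(proj(f,[C,C-22*a,C-94*a]))
print((s['eef_pos']-C)@a, (s['eef_pos']-C)-a*((s['eef_pos']-C)@a))"
```

```text
4.1 [-0.80709406  0.47421451  1.86544756  0.64825826  0.68478887  0.00682249] [ 534.32387919 -376.00346769  120.23793496] [ 3.14049911 -0.44889135  0.27136864] [-0.29352858 -0.17051048 -0.47050834]
[[327.72623455 319.68157917]
 [327.07523622 294.53365052]
 [325.70131738 241.44262065]]
16.11983833568226 [0.07809145 1.36643355 0.23008046]
```

View pics/w2.png

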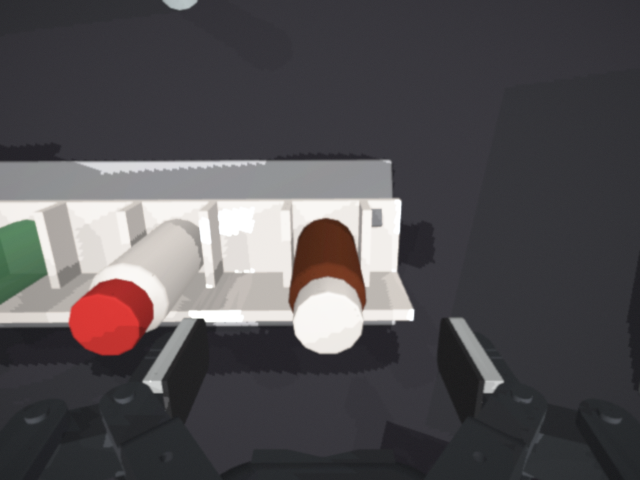

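Emit:
send_rows([
  [[0,0,0,0,0,0,0.4],[0,0,0,0,0,0,0.4],[0,0,0,0,0,0,0.4],[0.0063,0.0014,-0.0135,0,0,0,0.4],[0.0063,0.0015,-0.0135,0,0,0,0.4],[0.0063,0.0015,-0.0135,0,0,0,0.4],[0.0045,0.001,-0.0099,0,0,0,0.4],[0,0,0,0,0,0,0.4]],
])

```text
clock: 4.95
eef_pos: [557.1, -370.4, 68.3]
tcp_rot: [-3.141, -0.449, 0.27]
contact_force: [-0.9, -0.1, 0.0]
opening: 0.701
grasp_force: 0.0
```

Emit:
send_rows([
  [[0,0,0,0,0,0,-0.05],[0,0,0,0,0,0,-0.2],[0,0,0,0,0,0,-0.35],[0,0,0,0,0,0,-0.5],[0,0,0,0,0,0,-0.5],[0,0,0,0,0,0,-0.5]],
], grip_force=24)

```text
clock: 5.55
eef_pos: [557.3, -371.7, 71.1]
tcp_rot: [3.138, -0.451, 0.27]
contact_force: [-0.2, -0.2, -1.2]
opening: 0.413
grasp_force: 24.1
```

Emit:
send_rows([
  [[-0.0021,-0.0006,0.0045,0,0,0,-0.5],[-0.0042,-0.0012,0.009,0,0,0,-0.5],[-0.0042,-0.0012,0.009,0,0,0,-0.5],[-0.0042,-0.0012,0.009,0,0,0,-0.5],[-0.0042,-0.0012,0.009,0,0,0,-0.5],[-0.0063,-0.0017,0.0135,0,0,0,-0.5],[-0.0063,-0.0017,0.0135,0,0,0,-0.5],[-0.0063,-0.0017,0.0135,0,0,0,-0.5],[-0.0063,-0.0017,0.0135,0,0,0,-0.5],[-0.0063,-0.0017,0.0135,0,0,0,-0.5]],
])

```text
clock: 6.55
eef_pos: [506.3, -385.7, 180.2]
tcp_rot: [3.138, -0.451, 0.27]
contact_force: [-0.1, 0.1, -1.6]
opening: 0.415
grasp_force: 24.4
```

```bash
python3 -c "
from h import *
f=snap('wrist','w3');s=f['s'];print(s['clock'],s['qpos'],s['eef_pos'],s['tcp_rot'],s['contact_force'],s['grasp_force'])
"
```

```text
6.55 [-0.85524346  0.37301248  1.8587837   0.58322118  0.79135863  0.05425232] [ 506.33220698 -385.73925068  180.21401392] [ 3.13844835 -0.45061296  0.27045622] [-0.05157896  0.09122487 -1.62369185] 24.434874986764044
```

View pics/w3.png

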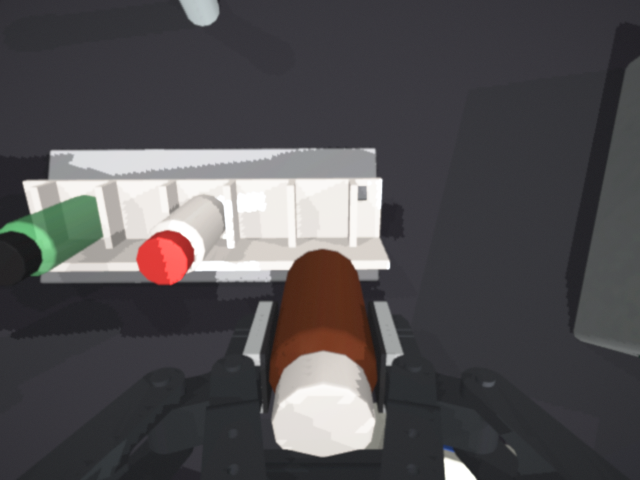

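```bash
python3 - <<'E'
from h import *
np.set_printoptions(precision=1,suppress=True)
f=load('w3'); R=Ro.from_euler('xyz',f['s']['tcp_rot']).as_matrix(); p=f['s']['eef_pos']
for k in(36,38,40,42):
    t=np.linspace(0,2*np.pi,73)
    def ring(r,z): return proj(f,np.c_[r*np.cos(t),r*np.sin(t),0*t+z]@R.T+p)
    c=ring(14.5,-k);b=ring(18,94-k);s=ring(18,22-k)
    print(k,'cap',c.min(0),c.max(0),'foot',b.min(0),b.max(0),'shoulder',s.min(0),s.max(0))
i=f['img'].astype(int); print([tuple(i[r,323]) for r in range(244,258,2)]); print([(r,tuple(i[r,323])) for r in range(340,366,3)])
print([(r,tuple(i[r,323])) for r in range(436,476,3)])
E
```

```text
36 cap [273.2 371.1] [377.8 455.5] foot [287.9 241.4] [360.2 307.7] shoulder [270.3 317.3] [379.7 409.9]
38 cap [272.4 376. ] [378.7 461.4] foot [287.6 242.8] [360.6 309.6] shoulder [269.5 320.6] [380.5 414.2]
40 cap [271.5 381.1] [379.7 467.5] foot [287.3 244.2] [360.9 311.5] shoulder [268.8 324. ] [381.4 418.6]
42 cap [270.6 386.3] [380.7 473.7] foot [286.9 245.6] [361.3 313.5] shoulder [268.  327.5] [382.3 423.1]
[(np.int64(216), np.int64(210), np.int64(204)), (np.int64(216), np.int64(210), np.int64(203)), (np.int64(180), np.int64(168), np.int64(161)), (np.int64(92), np.int64(52), np.int64(37)), (np.int64(87), np.int64(44), np.int64(27)), (np.int64(88), np.int64(45), np.int64(28)), (np.int64(87), np.int64(44), np.int64(28))]
[(340, (np.int64(119), np.int64(59), np.int64(34))), (343, (np.int64(120), np.int64(60), np.int64(35))), (346, (np.int64(121), np.int64(59), np.int64(35))), (349, (np.int64(125), np.int64(71), np.int64(51))), (352, (np.int64(202), np.int64(195), np.int64(189))), (355, (np.int64(209), np.int64(203), np.int64(198))), (358, (np.int64(211), np.int64(205), np.int64
[... 152 characters left out ...]
), np.int64(218))), (439, (np.int64(225), np.int64(221), np.int64(216))), (442, (np.int64(225), np.int64(221), np.int64(216))), (445, (np.int64(225), np.int64(222), np.int64(217))), (448, (np.int64(225), np.int64(221), np.int64(216))), (451, (np.int64(224), np.int64(220), np.int64(215))), (454, (np.int64(224), np.int64(219), np.int64(214))), (457, (np.int64(96), np.int64(95), np.int64(94))), (460, (np.int64(40), np.int64(41), np.int64(43))), (463, (np.int64(36), np.int64(36), np.int64(39))), (466, (np.int64(35), np.int64(36), np.int64(38))), (469, (np.int64(38), np.int64(40), np.int64(42))), (472, (np.int64(39), np.int64(40), np.int64(42))), (475, (np.int64(41), np.int64(41), np.int64(44)))]
```

Emit:
send_rows([
  [[0,0,0.015,-0.024,0.087,0,-0.5],[0,0,0.02,-0.024,0.087,0,-0.5],[0,0,0.02,-0.024,0.087,0,-0.5],[0,0,0.02,-0.024,0.087,0,-0.5],[0,0,0.015,-0.024,0.087,0,-0.5],[0.004,0.015,0,0,0,0.13,-0.5],[0.004,0.025,0,0,0,0.13,-0.5],[0.004,0.025,0,0,0,0.13,-0.5],[0.004,0.025,0,0,0,0.13,-0.5],[0.004,0.025,0,0,0,0.13,-0.5]],
])

```text
clock: 7.6
eef_pos: [526.8, -269.5, 269.0]
tcp_rot: [3.14, 0.001, 0.925]
contact_force: [0.7, -0.8, -1.2]
opening: 0.41
grasp_force: 24.4
```

Emit:
send_rows([
  [[0.004,0.03,0,0,0,0.13,-0.5],[0.004,0.03,0,0,0,0.13,-0.5],[0.004,0.03,0,0,0,0.13,-0.5],[0.004,0.03,0,0,0,0.13,-0.5],[0.004,0.03,0,0,0,0.13,-0.5],[0.004,0.03,0,0,0,0.13,-0.5],[0.004,0.03,0,0,0,0.13,-0.5],[0.004,0.03,0,0,0,0.13,-0.5],[0.004,0.03,0,0,0,0.13,-0.5],[0.004,0.03,0,0,0,0.13,-0.5]],
])

```text
clock: 8.6
eef_pos: [566.8, 30.7, 269.0]
tcp_rot: [3.139, 0.001, 2.225]
contact_force: [-0.1, -0.3, -1.4]
opening: 0.411
grasp_force: 24.4
```

```bash
python3 -c "
from h import *
s=sense();print(s['clock'],s['qpos'],s['eef_pos'],s['tcp_rot'],s['contact_force'],s['grasp_force'])
"
```

```text
8.6 [ 5.10301471e-02  2.43311058e-01  1.73733192e+00  8.95555326e-04
  1.15877877e+00 -6.03923866e-01] [566.79588678  30.71838654 269.04961972] [3.13933943e+00 5.56626035e-04 2.22539197e+00] [-0.13291438 -0.26437815 -1.35284967] 24.44844342302531
```

Emit:
send_rows([
  [[0.0055,0.0195,-0.006,0,0,0.127,-0.5],[0.0055,0.0195,-0.006,0,0,0.127,-0.5],[0.0055,0.0195,-0.006,0,0,0.127,-0.5],[0.0055,0.0195,-0.006,0,0,0.127,-0.5],[0.0055,0.0195,-0.006,0,0,0.127,-0.5],[0.0055,0.0195,-0.006,0,0,0.127,-0.5],[0.0055,0.0195,-0.006,0,0,0.127,-0.5],[0.0052,0.0195,-0.006,0,0,0.127,-0.5],[0,0,0,0,0,0,-0.5],[0,0,0,0,0,0,-0.5]],
])

```text
clock: 9.6
eef_pos: [610.3, 185.5, 220.7]
tcp_rot: [3.14, -0.0, -3.048]
contact_force: [-0.3, -0.5, -0.3]
opening: 0.41
grasp_force: 24.5
```

```bash
python3 -c "
from h import *
f=snap('wrist','w4');s=f['s'];print(s['clock'],s['qpos'],s['eef_pos'],s['tcp_rot'],s['contact_force'],s['grasp_force'])
a=snap('scene','scene4');b=snap('side','side4')
W=f['img'][:,:,::-1]
def c(i,x,y,s):
    return cv2.warpAffine(i,np.float64([[s,0,-s*x],[0,s,-s*y]]),(400,300),flags=cv2.INTER_CUBIC)
k=c(a['img'][:,:,::-1],265,215,3.3);m=c(b['img'][:,:,::-1],280,90,2.2)
cv2.imwrite('pics/m4.png',np.hstack([cv2.copyMakeBorder(cv2.resize(W,(400,300)),0,300,0,0,0),np.vstack([k,m])]))
"
```

```text
9.6 [ 0.2917663   0.39847353  1.63074507  0.00211635  1.11206112 -1.37326317] [610.33902615 185.51912449 220.68799025] [ 3.13967048e+00 -6.64721248e-05 -3.04829631e+00] [-0.32415241 -0.46359746 -0.25520675] 24.45873143384233
```

View pics/m4.png

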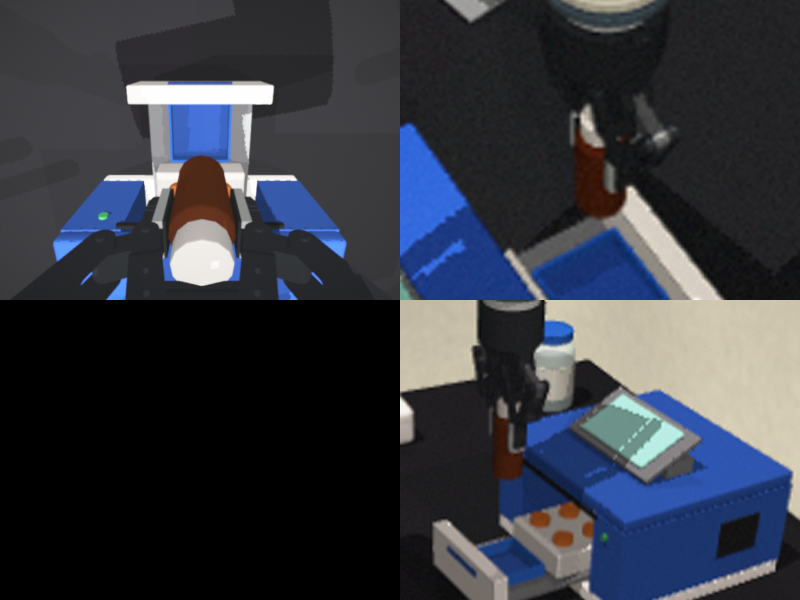

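```bash
python3 - <<'E'
from h import *
np.set_printoptions(precision=1,suppress=True)
f=load('w4'); 
g=cv2.resize(f['img'],None,fx=1,fy=1)
P=atz(f,[(203,134),(437,134)],74); print(P, np.arctan2(-(P[0]-P[1])[0],(P[0]-P[1])[1]),np.linalg.norm(P[0]-P[1]))
i=f['img'].astype(int); bl=(i[:,:,2]>i[:,:,0]+60)
for r in(180,200,220): c=np.where(bl[r,240:400])[0]+240; print(r,c.min(),c.max(),atz(f,[(c.min(),r),(c.max(),r)],46))
for c in (250,320,400):
    w=np.where(i[:200,c].min(1)>150)[0]; print(c,w.min(),w.max(),atz(f,[(c,w.min())],74))
E
```

```text
[[554.3 102.3  74. ]
 [540.3 254.9  74. ]] -3.049793834130777 153.23091035944094
180 269 371 [[586.3 143.6  46. ]
 [579.3 219.7  46. ]]
200 270 370 [[601.6 145.1  46. ]
 [594.6 221.   46. ]]
220 271 369 [[617.4 146.7  46. ]
 [610.4 222.3  46. ]]
250 131 199 [[549.6 132.9  74. ]]
320 135 166 [[547.9 178.7  74. ]]
400 131 199 [[540.6 230.5  74. ]]
```

Emit:
send_rows([
  [[-0.002,0,-0.012,0,0,0,-0.5],[0,0,-0.015,0,0,0,-0.5],[0,0,-0.015,0,0,0,-0.5],[0,0,-0.015,0,0,0,-0.5],[0,0,-0.015,0,0,0,-0.5],[0,0,-0.015,0,0,0,-0.5],[0,0,-0.012,0,0,0,-0.5],[0,0,-0.01,0,0,0,-0.5],[0,0,-0.005,0,0,0,-0.5],[0,0,0,0,0,0,-0.5]],
])

```text
clock: 10.75
eef_pos: [608.3, 185.4, 106.1]
tcp_rot: [3.14, -0.0, -3.047]
contact_force: [-0.3, -0.4, -1.3]
opening: 0.414
grasp_force: 24.5
```

Emit:
send_rows([
  [[0,0,-0.003,0,0,0,-0.5],[0,0,-0.003,0,0,0,-0.5],[0,0,-0.002,0,0,0,-0.5],[0,0,-0.001,0,0,0,-0.5],[0,0,0,0,0,0,-0.5]],
])

```text
clock: 11.25
eef_pos: [608.6, 185.5, 97.9]
tcp_rot: [3.139, 0.001, -3.047]
contact_force: [-0.2, 0.4, -2.2]
opening: 0.413
grasp_force: 24.5
```

```bash
python3 -c "
from h import *
s=sense();a=snap('scene','scene5');b=snap('side','side5');print(s['eef_pos'],s['contact_force'])
def c(i,x,y,s):
    return cv2.warpAffine(i[:,:,::-1],np.float64([[s,0,-s*x],[0,s,-s*y]]),(400,500),flags=cv2.INTER_CUBIC)
cv2.imwrite('pics/m5.png',np.hstack([c(a['img'],290,230,5),c(b['img'],290,130,5)]))
"
```

```text
[608.57768465 185.48391947  97.86842468] [-0.1579171   0.4012334  -2.20464661]
```

View pics/m5.png

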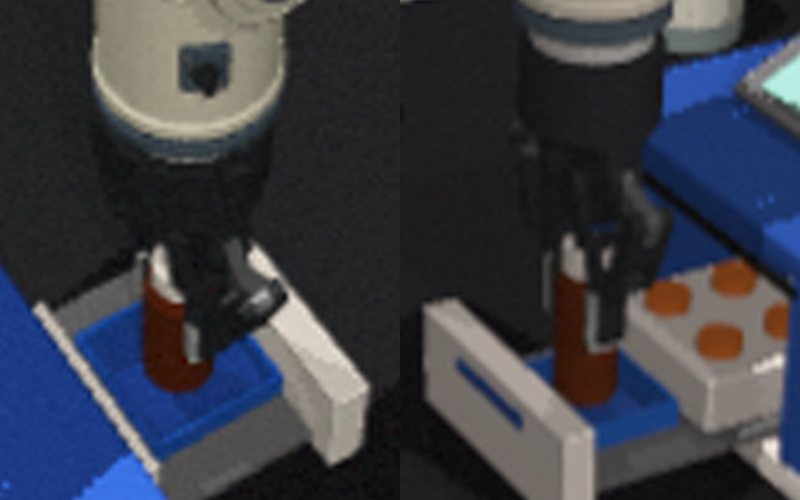

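```bash
python3 - <<'E'
from h import *
t=np.linspace(0,2*np.pi,73)
for z in(30,34,38,42):
    for n,o in(('scene5',(290,230)),('side5',(290,130))):
        q=(proj(load(n),np.c_[608.5+18*np.cos(t),185.5+18*np.sin(t),0*t+z])-o)*5; print(z,n,q.min(0).round(),q.max(0).round(),end=' ')
    print()
E
```

```text
30 scene5 [144. 342.] [215. 404.] 30 side5 [149. 392.] [213. 427.] 
34 scene5 [144. 338.] [215. 400.] 34 side5 [149. 386.] [213. 421.] 
38 scene5 [144. 334.] [215. 396.] 38 side5 [149. 380.] [214. 415.] 
42 scene5 [144. 329.] [216. 392.] 42 side5 [149. 374.] [214. 409.]
```

Emit:
send_rows([
  [[0,0,-0.002,0,0,0,-0.5],[0,0,-0.002,0,0,0,-0.5],[0,0,-0.002,0,0,0,-0.5],[0,0,-0.001,0,0,0,-0.5],[0,0,0,0,0,0,-0.5]],
])

```text
clock: 11.85
eef_pos: [608.5, 185.5, 90.6]
tcp_rot: [3.139, 0.0, -3.047]
contact_force: [1.0, 0.4, -1.4]
opening: 0.413
grasp_force: 24.5
```

Emit:
send_rows([
  [[0,0,-0.001,0,0,0,-0.5],[0,0,-0.0005,0,0,0,-0.5],[0,0,0,0,0,0,-0.5]],
])

```text
clock: 12.15
eef_pos: [608.6, 185.5, 89.3]
tcp_rot: [3.139, 0.001, -3.047]
contact_force: [-0.8, 0.3, -1.3]
opening: 0.415
grasp_force: 24.5
```

Emit:
send_rows([
  [[0,0,-0.001,0,0,0,-0.5],[0,0,0,0,0,0,-0.5]],
])

```text
clock: 12.35
eef_pos: [608.5, 185.5, 88.3]
tcp_rot: [3.139, 0.001, -3.047]
contact_force: [-0.2, 0.6, -1.5]
opening: 0.411
grasp_force: 24.5
```

Emit:
send_rows([
  [[0,0,-0.001,0,0,0,-0.5],[0,0,0,0,0,0,-0.5]],
])

```text
clock: 12.55
eef_pos: [608.5, 185.5, 87.2]
tcp_rot: [3.139, 0.001, -3.047]
contact_force: [-0.1, 0.3, -0.8]
opening: 0.412
grasp_force: 24.5
```

Emit:
send_rows([
  [[0,0,-0.0008,0,0,0,-0.5],[0,0,0,0,0,0,-0.5]],
])

```text
clock: 12.75
eef_pos: [608.6, 185.5, 86.5]
tcp_rot: [3.139, 0.001, -3.047]
contact_force: [0.2, -0.5, -1.6]
opening: 0.411
grasp_force: 24.5
```

Emit:
send_rows([
  [[0,0,-0.0008,0,0,0,-0.5],[0,0,0,0,0,0,-0.5]],
])

```text
clock: 12.95
eef_pos: [608.9, 185.5, 86.3]
tcp_rot: [3.139, 0.001, -3.047]
contact_force: [-0.9, 0.1, 2.8]
opening: 0.419
grasp_force: 24.8
```

Emit:
send_rows([
  [[0,0,-0.0007,0,0,0,-0.5],[0,0,0,0,0,0,-0.5]],
])

```text
clock: 13.15
eef_pos: [609.4, 185.6, 86.2]
tcp_rot: [3.139, 0.002, -3.047]
contact_force: [-2.1, -1.9, 8.3]
opening: 0.411
grasp_force: 25.2
```

Emit:
send_rows([
  [[0,0,0.0009,0,0,0,-0.5],[0,0,0,0,0,0,-0.12],[0,0,0,0,0,0,-0.05],[0,0,0,0,0,0,0.05],[0,0,0,0,0,0,0.15],[0,0,0,0,0,0,0.3],[0,0,0,0,0,0,0.45],[0,0,0,0,0,0,0.5],[0,0,0,0,0,0,0.5]],
])

```text
clock: 14.05
eef_pos: [608.6, 185.5, 86.0]
tcp_rot: [3.139, 0.001, -3.047]
contact_force: [0.2, -0.2, 0.8]
opening: 0.751
grasp_force: 0.0
```

```bash
python3 -c "
from h import *
f=snap('wrist','w6');s=f['s'];print(s['eef_pos'],s['contact_force'],s['opening'])
"
```

```text
[608.62215389 185.48543432  85.98651162] [ 0.1569369  -0.22602089  0.79846245] 0.7511769762433294
```

View pics/w6.png

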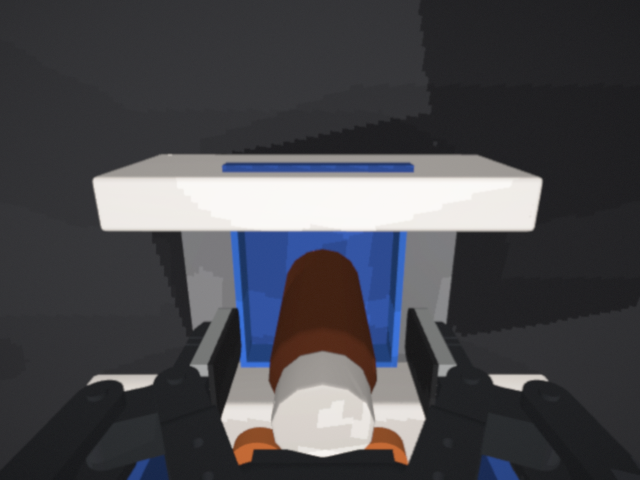

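Emit:
send_rows([
  [[0,0,0.004,0,0,0,0.5],[0,0,0.008,0,0,0,0.5],[0,0,0.012,0,0,0,0.5],[0,0,0.016,0,0,0,0.5],[0,0,0.02,0,0,0,0.5],[0,0,0.025,0,0,0,0.5],[0,0,0.025,0,0,0,0.5],[0,0,0.025,0,0,0,0.5],[0,0,0.01,0,0,0,0.5]],
])

```text
clock: 15.0
eef_pos: [609.9, 185.9, 235.2]
tcp_rot: [3.138, 0.006, -3.047]
contact_force: [0.3, 0.3, 0.0]
opening: 0.749
grasp_force: 0.0
```

Emit:
send_rows([
  [[-0.025,-0.0023,0,0,0,0,0],[-0.03,-0.0027,0,0,0,0,-0.3],[-0.035,-0.003,0,0,0,0,-0.6],[-0.035,-0.003,0,0.01,-0.1,0,-0.8],[-0.025,-0.0023,0,0.01,-0.1,0,-1],[0,0,0,0.01,-0.1,0,-1],[0,0,0,0.01,-0.1,0,-1],[0,0,0,0.01,-0.1,0,-1],[0,0,0,0.01,-0.1,0,-1],[0,0,0,0,0,0,-1]],
])

```text
clock: 16.0
eef_pos: [457.2, 170.2, 230.0]
tcp_rot: [-3.141, 0.586, -3.047]
contact_force: [0.4, -0.3, -0.2]
opening: -0.003
grasp_force: 0.0
```

```bash
python3 - <<'E'
from h import *
np.set_printoptions(precision=2,suppress=True)
P=atz(load('w6'),[(95,178),(541,178)],74);print(P,P.mean(0),np.linalg.norm(P[0]-P[1]),np.arctan2((P[0]-P[1])[0],(P[1]-P[0])[1]))
s=sense();print(s['clock'],s['qpos'],s['eef_pos'],s['tcp_rot'],s['contact_force'])
snap('side','side7')
E
```

```text
[[556.84 102.88  74.  ]
 [542.66 254.94  74.  ]] [549.75 178.91  74.  ] 152.71678620485247 0.09298132216782448
16.0 [ 0.5  -0.05  2.31 -0.6   0.4  -0.67] [457.18 170.15 229.95] [-3.14  0.59 -3.05] [ 0.42 -0.35 -0.23]
```

```bash
python3 - <<'E'
from h import *
from scipy.optimize import least_squares,fsolve
D=[(.3535,1.6339,np.hypot(155.64,604.97),247.74),(.03992,1.91117,np.hypot(415.77,196.6),298.15),(.2433,1.7373,np.hypot(566.8,30.72),269.05),(.39847,1.63075,np.hypot(610.34,185.52),220.69)]
f=lambda p:np.ravel([(p[0]+p[1]*np.sin(a)+p[2]*np.sin(a+b)-r,p[3]+p[1]*np.cos(a)+p[2]*np.cos(a+b)-z) for a,b,r,z in D])
r=least_squares(f,[0,400,400,0]);p=r.x;print(p,r.fun.round(2))
# tool length guess Lt : wrist centre = TCP - Lt*toolz
for Lt in(200,250,300):
  for tilt in(.3,.45,.6):
    for R in(490,530,640):
      R2=R-Lt*np.sin(tilt); z=53+Lt*np.cos(tilt)-Lt
      q=fsolve(lambda q:[p[0]+p[1]*np.sin(q[0])+p[2]*np.sin(q[0]+q[1])-R2,p[3]+p[1]*np.cos(q[0])+p[2]*np.cos(q[0]+q[1])-z],[.4,1.8])
      print(Lt,tilt,R,q.round(2),'q5',round(np.pi-tilt-q.sum(),2))
E
```

```text
[-12.2236197  557.08239458 484.98415237 -78.40722904] [-0.54  0.24  0.44  0.06 -0.82 -0.01  0.93 -0.28]
200 0.3 490 [0.32 2.24] q5 0.28
200 0.3 530 [0.37 2.15] q5 0.31
200 0.3 640 [0.51 1.91] q5 0.42
200 0.45 490 [0.31 2.3 ] q5 0.08
200 0.45 530 [0.36 2.22] q5 0.11
200 0.45 640 [0.49 1.98] q5 0.22
200 0.6 490 [0.31 2.36] q5 -0.13
200 0.6 530 [0.36 2.28] q5 -0.1
200 0.6 640 [0.49 2.04] q5 0.01
250 0.3 490 [0.31 2.27] q5 0.26
250 0.3 530 [0.36 2.19] q5 0.3
250 0.3 640 [0.5  1.94] q5 0.4
250 0.45 490 [0.3  2.35] q5 0.05
250 0.45 530 [0.34 2.27] q5 0.08
250 0.45 640 [0.47 2.03] q5 0.19
250 0.6 490 [0.3  2.43] q5 -0.19
250 0.6 530 [0.35 2.34] q5 -0.15
250 0.6 640 [0.47 2.11] q5 -0.03
300 0.3 490 [0.3 2.3] q5 0.24
300 0.3 530 [0.35 2.22] q5 0.28
300 0.3 640 [0.48 1.98] q5 0.38
300 0.45 490 [0.28 2.4 ] q5 0.01
300 0.45 530 [0.33 2.31] q5 0.05
300 0.45 640 [0.46 2.08] q5 0.16
300 0.6 490 [0.3  2.49] q5 -0.24
300 0.6 530 [0.34 2.41] q5 -0.2
300 0.6 640 [0.45 2.17] q5 -0.08
```

Emit:
send_rows([
  [[0,0,0,-0.0095,0.1,0,-1],[0,0,0,-0.0095,0.1,0,-1],[0.005,0.0005,-0.02,0,0,0,-1],[0.005,0.0005,-0.02,0,0,0,-1],[0.005,0.0005,-0.02,0,0,0,-1],[0.005,0.0005,-0.02,0,0,0,-1],[0,0,0,0,0,0,-1]],
])

```text
clock: 16.75
eef_pos: [479.6, 172.1, 149.0]
tcp_rot: [-3.14, 0.392, -3.049]
contact_force: [-0.2, 1.6, -0.1]
opening: -0.0
grasp_force: 0.0
```

```bash
python3 -c "
from h import *
s=sense();print(s['clock'],s['qpos'].round(3),s['eef_pos'],s['tcp_rot'],s['contact_force'])"
```

```text
16.75 [ 0.422  0.175  2.223 -0.334  0.391 -0.954] [479.63098598 172.08968993 149.03217746] [-3.14000604  0.39217393 -3.04912174] [-0.20249829  1.57499121 -0.13378087]
```

Emit:
send_rows([
  [[0.0035,0.0004,-0.016,0,0,0,-1],[0.0035,0.0004,-0.016,0,0,0,-1],[0.0035,0.0004,-0.016,0,0,0,-1],[0.0035,0.0004,-0.016,0,0,0,-1],[0.0035,0.0004,-0.016,0,0,0,-1],[0,0,0,0,0,0,-1]],
])

```text
clock: 17.35
eef_pos: [497.8, 173.9, 70.4]
tcp_rot: [-3.139, 0.396, -3.049]
contact_force: [-0.3, -0.0, -0.8]
opening: -0.0
grasp_force: 0.0
```

```bash
python3 -c "
from h import *
s=sense();print(s['clock'],s['qpos'].round(3),s['eef_pos'],s['tcp_rot'],s['contact_force'])
f=snap('scene','scene8');P=np.array([608.5,185.5,0])
for z in(40,60,90,105,115): u=proj(f,[P+[0,0,z]])[0].round().astype(int);print(z,u,f['img'][u[1],u[0]])"
```

```text
17.35 [ 0.409  0.365  2.236 -0.649  0.204 -0.639] [497.80782107 173.87166083  70.38052393] [-3.13875071  0.39571417 -3.04909186] [-0.25476022 -0.02184845 -0.84733134]
40 [326 302] [65 29 12]
60 [326 298] [62 26  5]
90 [326 292] [171 160 150]
105 [326 288] [254 254 254]
115 [326 286] [254 254 254]
```

Emit:
send_rows([
  [[0.008,0.0007,0,0,0,0,-1],[0.008,0.0007,0,0,0,0,-1],[0.006,0.0006,0,0,0,0,-1],[0.004,0.0004,0,0,0,0,-1],[0.003,0.0003,0,0,0,0,-1],[0.003,0.0003,0,0,0,0,-1],[0.003,0.0003,0,0,0,0,-1],[0.003,0.0003,0,0,0,0,-1],[0.003,0.0003,0,0,0,0,-1],[0.003,0.0003,0,0,0,0,-1]],
])

```text
clock: 18.4
eef_pos: [541.0, 178.3, 70.7]
tcp_rot: [-3.14, 0.397, -3.049]
contact_force: [-2.2, 0.6, 1.0]
opening: 0.001
grasp_force: 1.1
```

Emit:
send_rows([
  [[0.004,0.0004,0,0,0,0,-1],[0.005,0.0005,0,0,0,0,-1],[0.005,0.0005,0,0,0,0,-1],[0.005,0.0005,0,0,0,0,-1],[0.005,0.0005,0,0,0,0,-1],[0.005,0.0005,0,0,0,0,-1],[0.005,0.0005,0,0,0,0,-1],[0.005,0.0005,0,0,0,0,-1]],
])

```text
clock: 19.2
eef_pos: [580.4, 182.2, 70.8]
tcp_rot: [-3.14, 0.397, -3.049]
contact_force: [-2.1, -2.6, 0.5]
opening: -0.0
grasp_force: 1.1
```

```bash
python3 -c "
from h import *
s=sense();print(s['clock'],s['qpos'].round(3),s['eef_pos'],s['tcp_rot'],s['contact_force'])
f=snap('scene','scene9')"
```

```text
19.2 [ 0.356  0.446  2.072 -0.409  0.26  -0.929] [580.43161882 182.18500015  70.76440475] [-3.14017744  0.39690309 -3.04940446] [-2.09819875 -2.56409883  0.5019318 ]
```

Emit:
send_rows([
  [[0.005,0.0005,0,0,0,0,-1],[0.005,0.0005,0,0,0,0,-1],[0.005,0.0005,0,0,0,0,-1],[0.005,0.0005,0,0,0,0,-1],[0.005,0.0005,0,0,0,0,-1],[0.005,0.0005,0,0,0,0,-1],[0.005,0.0005,0,0,0,0,-1],[0.005,0.0005,0,0,0,0,-1],[0.005,0.0005,0,0,0,0,-1],[0.005,0.0005,0,0,0,0,-1]],
])

```text
clock: 20.25
eef_pos: [630.5, 187.3, 70.8]
tcp_rot: [-3.14, 0.397, -3.049]
contact_force: [-3.0, -1.1, 1.4]
opening: -0.0
grasp_force: 1.1
```

Emit:
send_rows([
  [[0.004,0.0004,0,0,0,0,-1],[0.003,0.0003,0,0,0,0,-1],[0.003,0.0003,0,0,0,0,-1],[0.003,0.0003,0,0,0,0,-1],[0.002,0.0002,0,0,0,0,-1]],
])

```text
clock: 20.75
eef_pos: [645.3, 188.8, 70.8]
tcp_rot: [-3.14, 0.397, -3.049]
contact_force: [-1.9, -2.6, 0.7]
opening: -0.002
grasp_force: 1.1
```

Emit:
send_rows([
  [[0.002,0.0002,0,0,0,0,-1],[0.002,0.0002,0,0,0,0,-1],[0.002,0.0002,0,0,0,0,-1]],
])

```text
clock: 21.05
eef_pos: [650.6, 189.2, 70.6]
tcp_rot: [-3.14, 0.396, -3.049]
contact_force: [-14.2, -1.1, 9.8]
opening: 0.003
grasp_force: 6.7
```

```bash
python3 -c "
from h import *
s=sense();print(s['eef_pos'],s['contact_force'])
a=snap('scene','scene10');b=snap('side','side10');w=snap('wrist','w10')
def c(i,x,y,s,h=300):
    return cv2.warpAffine(i[:,:,::-1],np.float64([[s,0,-s*x],[0,s,-s*y]]),(400,h),flags=cv2.INTER_CUBIC)
cv2.imwrite('pics/m10.png',np.vstack([np.hstack([c(a['img'],250,235,3.3),c(b['img'],290,120,3)]),np.hstack([c(w['img'],0,0,.625),c(a['img'],215,130,2.5)])]))
"
```

```text
[650.55953285 189.23429857  70.61076975] [-14.18540189  -1.08451328   9.80266517]
```

View pics/m10.png

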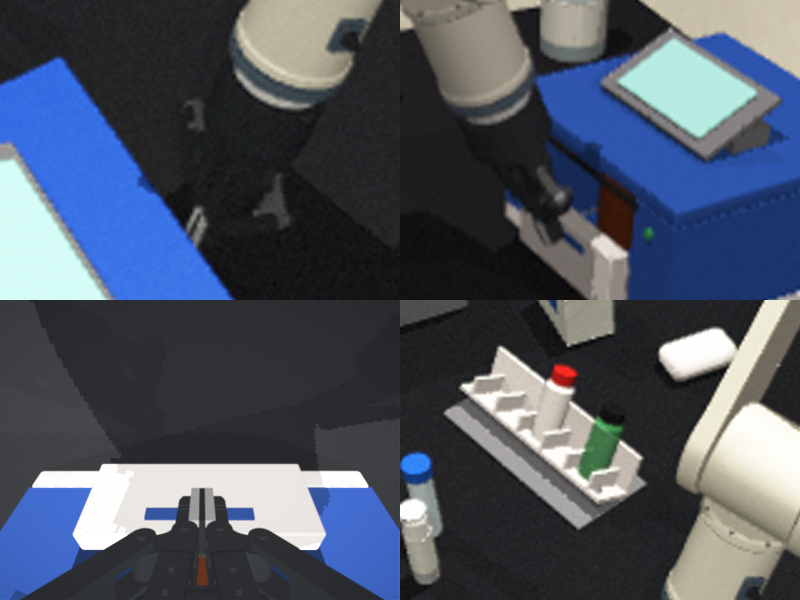

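```bash
python3 - <<'E'
from h import *
np.set_printoptions(precision=1,suppress=True)
f=load('w10'); u=np.array([.9957,.0929,0])
m=lambda p:[p[0]/.625,(p[1]-300)/.625]
P=atz(f,[m((105,463)),m((300,463))],12); Q=atz(f,[m((40,471)),m((362,471))],0)
print(P,P@u,Q,Q@u,'TCP',f['s']['eef_pos']@u+16.5)
i=f['img'].astype(int).sum(2)
for c in(80,130,190,250,400,450,540): d=np.diff(i[240:400,c]);k=np.argsort(-abs(d))[:3]+240;print(c,sorted(k))
E
```

```text
[[672.3 114.4  12. ]
 [658.  268.5  12. ]] [680.  680.2] [[700.2  50.   -0. ]
 [673.9 333.9   0. ]] [701.9 702. ] TCP 681.7067731592124
80 [np.int64(272), np.int64(273), np.int64(299)]
130 [np.int64(272), np.int64(273), np.int64(397)]
190 [np.int64(261), np.int64(383), np.int64(384)]
250 [np.int64(261), np.int64(374), np.int64(375)]
400 [np.int64(261), np.int64(367), np.int64(368)]
450 [np.int64(261), np.int64(379), np.int64(380)]
540 [np.int64(272), np.int64(273), np.int64(299)]
```

Emit:
send_rows([
  [[0.0006,0,0,0,0,0,-1],[0,0,0,0,0,0,-1],[0,0,0,0,0,0,-1]],
])

```text
clock: 21.5
eef_pos: [650.5, 189.2, 70.6]
tcp_rot: [-3.14, 0.395, -3.049]
contact_force: [-10.7, -2.5, 6.9]
opening: -0.001
grasp_force: 4.8
```

Emit:
send_rows([
  [[0.001,0.0001,0,0,0,0,-1],[0,0,0,0,0,0,-1]],
])

```text
clock: 21.7
eef_pos: [650.7, 189.2, 70.4]
tcp_rot: [-3.139, 0.394, -3.049]
contact_force: [-14.4, -1.8, 10.5]
opening: 0.001
grasp_force: 7.3
```

Firm stop, and the panel stands about 20 mm proud, so the tray is shut. Retreating.

Emit:
send_rows([
  [[-0.001,-0.0001,0,0,0,0,-1],[-0.002,-0.0002,0,0,0,0,-1],[-0.005,-0.0005,0,0,0,0,-1],[-0.01,-0.001,0,0,0,0,-1],[-0.015,-0.0015,0,0,0,0,-1],[-0.02,-0.002,0,0,0,0,-1],[-0.02,-0.002,0.01,0,0,0,-1],[-0.02,-0.002,0.015,0,0,0,-1],[-0.01,0,0.01,0,0,0,-1],[0,0,0,0,0,0,-1]],
])

```text
clock: 22.7
eef_pos: [549.4, 180.6, 107.3]
tcp_rot: [-3.141, 0.399, -3.049]
contact_force: [0.3, 0.2, 0.6]
opening: 0.002
grasp_force: 0.0
```

```bash
python3 - <<'E'
from h import *
np.set_printoptions(precision=1,suppress=True)
f=snap('wrist','w11'); s=f['s']; print(s['clock'],s['eef_pos'],s['contact_force'])
u=np.array([.9957,.0929,0]); P0=np.array([670.6,190.1,0]); n=np.array([-.0929,.9957,0])
# expected panel top-outer edge at proud=20 vs image; and vial colour in side view
print(proj(f,[P0+n*60+[0,0,12],P0-n*60+[0,0,12],P0+n*60+[0,0,74],P0-n*60+[0,0,74]]))
i=f['img'].astype(int).sum(2)
for c in proj(f,[P0+n*60+[0,0,12],P0-n*60+[0,0,12]])[:,0].round().astype(int):
    d=abs(np.diff(i[:,c]));print(c,[(int(k),int(d[k])) for k in np.where(d>90)[0]])
b=snap('side','side11'); B=P0+u*60
for z in(60,80,95,100): q=proj(b,[B+[0,0,z]])[0]; r=q.round().astype(int); print(z,q,b['img'][r[1],r[0]-4:r[0]+5:4].tolist())
g=b['img'].astype(int); m=(g[:,:,0]>50)&(g[:,:,0]>2*g[:,:,2])&(g[:,:,0]<130); ys,xs=np.where(m[150:260,320:420]); print(len(ys),xs.min()+320,xs.max()+320,ys.min()+150,ys.max()+150)
E
```

```text
22.7 [549.4 180.6 107.3] [0.3 0.2 0.6]
[[401.3 327.5]
 [239.1 327.6]
 [415.7 410.1]
 [223.6 410.2]]
401 [(322, 238), (323, 298), (367, 229), (368, 256)]
239 [(322, 226), (323, 308), (365, 347), (366, 140)]
60 [363.4 192.1] [[52, 22, 8], [59, 27, 13], [50, 19, 9]]
80 [363.9 186. ] [[53, 20, 8], [27, 18, 16], [36, 24, 28]]
95 [364.2 181.4] [[30, 26, 24], [27, 44, 90], [32, 60, 122]]
100 [364.3 179.8] [[48, 24, 15], [25, 48, 99], [43, 76, 153]]
126 357 366 182 202
```

```bash
python3 -c "
from h import *
print(sign_off())"
```

```text
the job is handed in; nothing more can be done
None
```

The amber vial was gripped at about 25 N, set down in the blue bay and let go, and was still standing there when the tray was pushed slowly to its stop. The panel then stood about 20 mm proud, so the tray is shut. The job was handed in at about 23 s, with the neighbouring bottles not visibly moved.

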